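Check the tube warmer with the reference thermometer

ROBOT

A 6-joint arm with a two-finger parallel gripper is mounted at the origin on the work surface. World frame = base frame: x ahead of the robot, y to its left, z up, the work surface at z = 0. Lengths are in m, angles in rad, forces in N, time in s.
With the tool pointing down it reaches from about 0.25 to 0.775 m from the base axis. Payload 4 kg.
Tool frame: the origin (TCP) lies on the centre line of the jaws, within the pads' length; the fingertips stand 14 mm ahead of it and the grasp point (between the pads) lies 5 mm behind it (robot.tcp_to_tips is the distance from the TCP to the fingertips, in m); z points along the fingers, y is the line along which they close (so a half turn about z gives the same grasp; the last joint's range is limited). The gripper opens to 94 mm and grips with 3 to 60 N. Pads are 16 mm wide; open, the fingers measure 119 mm over their backs; the gripper's body (75 mm by 177 mm) begins 78 mm behind the grasp point.
Start: joints at [-1.376, 0.087, 1.371, -0, 1.684, -0.103], TCP at [0.161, -0.526, 0.22] pointing down, gripper open.
Joint ranges: [-3.1, 3.1], [-0.76, 2.03], [0.27, 2.55], [-1.08, 4.22], [0.17, 2.65], [-2.57, 2.57]. Speed limits (rad/s): [2.79, 2.79, 3.14, 3.14, 3.14, 3.14].

INTERFACE

Orientations are given as [roll, pitch, yaw] about the fixed x, y, z axes, in that order (R = Rz(yaw) Ry(pitch) Rx(roll)).
In Python, from bench import robot gives the robot as it stands.
- The arm moves only by the tool carry_out, never from a script. Its argument "increments" is a list of rows, each a list of 3 entries, a list of its own where there are three numbers: the closure in counts, from 0 (fully open) to 255 (shut), then the shift along the tool's x, y, z in mm, then the turn about the tool's z in degrees. In form: [[fingers, [dx, dy, dz], twist], ...]. A call has 1 to 8 rows; each row shifts and turns the commanded pose from where the row before left it, along the tool's axes as they then stand; what a row does not reach is not made up. A row lasts 1/10 s, in which the tool goes at most 50 mm and 8.59 degrees, less where a joint would pass 70% of its speed; a pose out of reach is approached as far as the arm can. A call with a gripper value outside its range is refused whole. The fingers move at their own pace and stop on an object; the grip force is fixed at half the most. Time passes only in rows, so rows that do not move let the fingers close. It gives the time, the measured TCP pose, the force, the opening and the grip force at its end, in the units of the state.
- robot.get_obs(): the state, without advancing time (a new reading comes with each control period).
- robot.snapshot(name): name is "scene" or "side" or "wrist"; returns the picture (400x640x3 uint8, blue, green, red); there is no depth.
- robot.get_calibration(name): a dict with "vfov" (degrees; the focal length in pixels is half the picture's height over the tangent of half this angle, whatever the lens; pixels are square), "cx", "cy" (the principal point, pixels), "T" (4x4, takes a point from camera to world coordinates). Camera axes: x right, y down, z forward; pixel columns grow to the right and rows downward; lengths in m; the calibration is good to about 2 mm. A picture is of the moment at which its call begins: read the wrist's pose just before it. get_calibration takes no time and is no camera call; for the wrist camera it gives the pose at the moment of the call.
- robot.close_job(): hands the job in; it is judged then, once.
The state is a dict: "time": time; "joint_positions": joint angles; "qvel": joint speeds; "joint_torque": joint torques, N m; "tool_pos": TCP position; "ee_rot": TCP orientation; "wrist_force": force on the tool from outside, world axes, zero at the start; "wrist_torque": the same for the moment, N m; "width": finger opening in m; "finger_force": force on a finger pad.
Only numpy, scipy, OpenCV 4.12 (cv2) and the standard library are available. Lean on these libraries where they do the work, as an engineer would, in place of code of your own. Each camera call takes 0.05 s, during which the arm holds its last target. There are 200 camera calls.

TASK

Turn the handwheel of the tube warmer until the rotor's empty check pocket stands squarely under the window in the cover. Then take the reference thermometer out of its stand and lower its blade through the window into the pocket, without forcing it, until the tip is about 70 mm below the window's rim. Finish while still holding it there in the gripper, upright and hanging free, for the reading; do not let go, and leave the canister, the cup and the microplate where they are.

Things in the scene. Friction and masses are not known exactly. Their poses are not given: they have to be found in the camera images.
- warmer: Rotary tube warmer, a fixed square stainless case 268 x 268 mm with a clear flat cover whose top is 102 mm above the bench. Origin: centre of its underside, on the bench; z up. Its -x side is the front (display). The rotor's vertical axis passes through the origin.
- window (a point): Centre of the warmer's only window, at the top rim of its steel frame (44 x 32 mm outside), 109 mm above the bench, 100 mm from the rotor axis on the warmer's -x side; axes parallel to the warmer's. A slot 22 mm long in x (radial) by 10 mm wide in y; the top 5 mm flare at 45 degrees to 32 x 20 mm as a lead-in, the 8 mm below are straight.
- rotor (a joint): Angle of the rotor and its handwheel, rad, positive anticlockwise seen from above. 0 (or any whole number of turns) has the check pocket squarely under the window; it turns endlessly either way and stays where it is left (friction about 0.15 N m, no spring, no detents).
- wheel (a point): Centre of the black handwheel on the rotor axis, at mid-rim height, 134 mm above the bench; turns with the rotor, its -x points to the pocket. Rim: 14 mm round bar, radius 52 mm to its middle, 25 mm free below it; hub 28 mm wide, 138 mm high. Three 10 mm spokes: one on -x, the others at 120 degrees. A steel pointer on the cover below that spoke reaches past the rim and points to the pocket.
- pocket (a point): Centre of the check pocket's mouth in the aluminium rotor's top, 82 mm above the bench (27 mm below the window's rim), 100 mm from the rotor axis on the wheel's -x; turns with the rotor. 30 mm radially by 24 mm across, floor 101 mm below the window's rim. The rest of that circle is capped tubes or solid metal: the blade goes in only here.
- thermometer: Loose reference thermometer, about 140 g, upright in its stand: white grip 34 mm (its x) by 22 mm (its y), 85 mm tall, small grey display, over a flat steel blade 20 mm (x) by 8 mm (y), 95 mm long, its last 12 mm tapered to 12 x 3 mm. Origin: centre of the grip's underside, where the blade begins; z up along the grip. Take the grip across its 22 mm.
- tip (a point): End of the thermometer's blade, 95 mm below the thermometer's origin.
- stand: Fixed grey bench stand, a block 64 x 56 mm and 108 mm tall on a foot 100 x 90 x 10 mm. Origin: centre of its underside, on the bench. The blade stands in a slot 24 x 12 mm in the top, parallel to the stand's x and y; the grip's underside rests on the block's top.
- canister: White cylindrical test strip canister with a blue band, 47 mm in diameter, 94 mm tall; bystander. Origin: centre of its underside.
- cup: White sample cup with a flat blue lid, 58 mm in diameter, 71 mm tall; bystander. Origin: centre of its underside.
- microplate: White microplate 127 x 85 x 14 mm; bystander. Origin: centre of its underside.
Mind the look-alikes: they are no part of the job. Leave any red look-alike of the thermometer alone. Several things have the shape of the stand; the one meant has the colours described above.

How it is judged:
By the outcome, as a careful person would: the job done as asked, in the order asked, and still so for the second after the job is handed in, while the arm keeps its last pose, push and grip.
It also fails if it takes over 72 s, if anything falls off the work surface, if the arm or the gripper's body presses on something with over 40 N, if the wrist force passes 120 N, or if a joint passes its speed limit or range.

## Working session

There is one attempt and no reset: what is moved stays moved. The work goes in short steps, Python scripts to look and compute and a tool call to move; the robot and the scene stay as the last step left them, time stands still between calls to the robot, and variables do not carry over. Pictures are saved under pics/ and viewed, at most 10 in all, crops included, and the job is handed in when it is done.

Besides the shell and the picture viewer there is one more tool, called after ">>>" as name(argument=value, ...) on one line, values as JSON. carry_out: Moves the arm, as the interface text tells. Its arguments: {"type":"object","properties":{"increments":{"type":"array","items":{"type":"array"}}},"required":["increments"]}

```bash
mkdir -p pics; ls
cat > h.py <<'E'
import numpy as np, cv2
from bench import robot
def cal(n):
    c=robot.get_calibration(n); f=200/np.tan(np.radians(c["vfov"])/2); return f,c["cx"],c["cy"],np.array(c["T"])
def ray(n,uv,z,c=None):
    f,cx,cy,T=c or cal(n); d=T[:3,:3]@np.array([(uv[0]-cx)/f,(uv[1]-cy)/f,1]); o=T[:3,3]
    return o+d*(z-o[2])/d[2]
def proj(n,p,c=None):
    f,cx,cy,T=c or cal(n); q=T[:3,:3].T@(np.array(p)-T[:3,3]); return np.array([cx+f*q[0]/q[2],cy+f*q[1]/q[2]])
E
python3 - <<'E'
from h import *
a=[robot.snapshot(n) for n in("scene","side")]
for n,i in zip("ab",a): cv2.imwrite(f"pics/{n}.png",i)
o=robot.get_obs();print(o)
for n in("scene","side","wrist"): print(robot.get_calibration(n))
E
```

```text
pics
{'time': 0.1, 'joint_positions': array([-1.37612594e+00,  8.78667451e-02,  1.37208410e+00, -1.04345383e-06,
        1.68360133e+00, -1.03114461e-01]), 'qvel': array([ 2.03369102e-03, -6.22768210e-04, -3.64443082e-03, -1.76480127e-03,
        4.62546514e-04, -2.77259014e-05]), 'joint_torque': array([ 1.97770285e-03, -3.41250944e+01, -3.03302550e+01,  7.19951419e-02,
        3.03546712e-02, -9.23087987e-05]), 'tool_pos': array([ 0.16126926, -0.52534023,  0.21843869]), 'ee_rot': array([-3.13964343e+00, -2.00665336e-04,  2.97784539e-01]), 'wrist_force': array([0.06673536, 0.8125289 , 0.05153304]), 'wrist_torque': array([-0.04936376,  0.04830075, -0.01834817]), 'finger_force': 0.0, 'width': 0.09391508916283066}
{'vfov': 55.45457866214765, 'cx': 322.9298683985631, 'cy': 194.73521688811138, 'T': array([[-0.71235943,  0.42383603, -0.55938097,  1.16902055],
       [ 0.70166608,  0.41370395, -0.58009805,  0.63123265],
       [-0.01444834, -0.80573697, -0.59209727,  0.73112816],
       [ 0.        ,  0.        ,  0.        ,  1.        ]])}
{'vfov': 45.76759927932781, 'cx': 323.91959209269464, 'cy': 203.47057951740987, 'T': array([[-0.98401429, -0.07997648,  0.15912144,  0.33549446],
       [-0.17757851,  0.50826997, -0.84269064,  1.27975173],
       [-0.01348122, -0.85747618, -0.51434701,  0.91047919],
       [ 0.        ,  0.        ,  0.        ,  1.        ]])}
{'vfov': 69.54598784878499, 'cx': 320.99517924765115, 'cy': 204.0435065770527, 'T': array([[ 0.29189005, -0.92620341, -0.23863664,  0.23082954],
       [-0.95644876, -0.28329563, -0.07035172, -0.50608764],
       [-0.00244471,  0.24877868, -0.96855727,  0.3826644 ],
       [ 0.        ,  0.        ,  0.        ,  1.        ]])}
```

View pics/a.png

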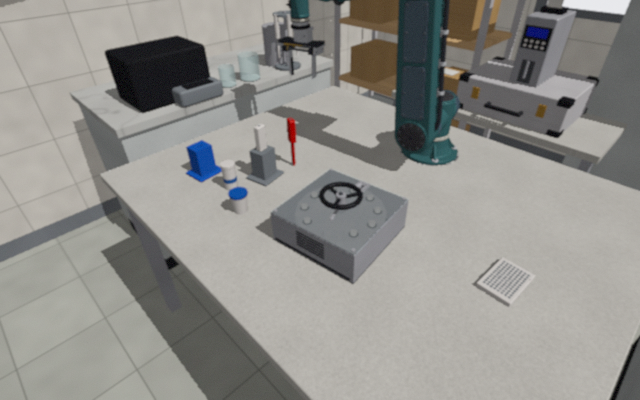

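View pics/b.png

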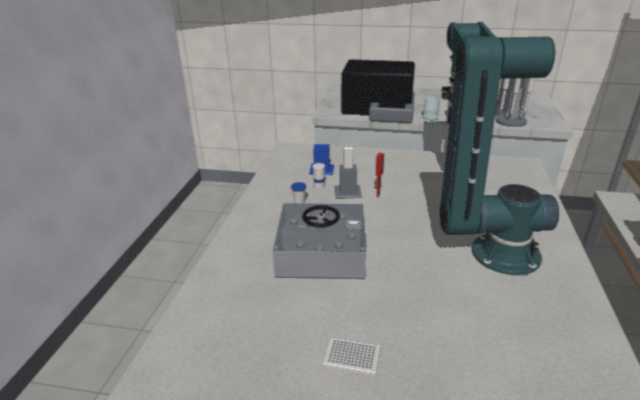

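The scene view shows the warmer (wheel ~342,195), grey stand with the white thermometer (~260,150), a blue decoy stand and a red decoy. The side view shows the wheel at ~(321,216), the window frame perhaps at ~(354,224), and the thermometer at ~(348,157).

Run:
```python
from h import *
a=cv2.imread("pics/a.png");b=cv2.imread("pics/b.png")
A=cv2.resize(a[160:285,262:417],None,fx=4,fy=4,interpolation=cv2.INTER_CUBIC)[:,:400*2]
B=cv2.resize(b[195:285,262:382],None,fx=5,fy=5,interpolation=cv2.INTER_CUBIC)
A=cv2.resize(a[160:285,262:417],(496,400),interpolation=cv2.INTER_CUBIC)
C=np.zeros((600,800,3),np.uint8);C[:400,:496]=A
C[400:600,:267]=cv2.resize(b[195:285,262:382],(267,200),interpolation=cv2.INTER_CUBIC)
C[0:400,500:800]=cv2.resize(a[110:190,240:300],(300,400),interpolation=cv2.INTER_CUBIC)
C[400:600,300:500]=cv2.resize(b[140:200,330:390],(200,200),interpolation=cv2.INTER_CUBIC)
cv2.imwrite("pics/c.png",C)
print("wheel",ray("scene",(342,195),.134),ray("side",(321,216),.134))
print("win",ray("side",(354,224),.109), "scene?",ray("scene",(363,183),.109))
print("grip top",ray("scene",(259,126),.193),ray("side",(348,149),.193))
print("stand",ray("scene",(263,150),.108),ray("side",(348,167),.108))
print("red",ray("scene",(293,165),.0))
print("can/cup/plate",ray("scene",(230,164),.094),ray("scene",(238,194),.071),ray("scene",(505,280),.014))
```

```text
wheel [0.57047743 0.08315032 0.134     ] [0.57131378 0.08213321 0.134     ]
win [0.47071412 0.07258162 0.109     ] scene? [0.46080794 0.06357958 0.109     ]
grip top [ 0.54348399 -0.30505348  0.193     ] [ 0.53931561 -0.2882463   0.193     ]
stand [ 0.54347499 -0.29919486  0.108     ] [ 0.54149587 -0.3122824   0.108     ]
red [ 0.42615757 -0.29323793  0.        ]
can/cup/plate [ 0.65828387 -0.32403906  0.094     ] [ 0.71808334 -0.19771277  0.071     ] [0.42824616 0.49173044 0.014     ]
```

View pics/c.png

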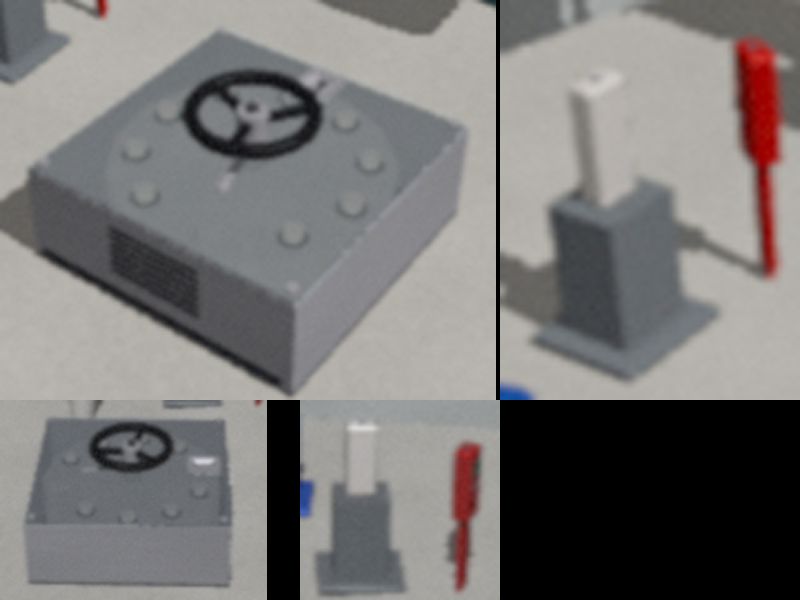

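The crops show the window frame (bright) on the side nearer the robot. The pointer and its spoke face away from the robot (pointer tip at scene ~(332,217)).

Run:
```python
from h import *
w=np.array([.571,.0825])
win=ray("side",(262+203*120/267,195+64*90/200),.109)
pt=ray("scene",(332.3,216.9),.104)
print(win,pt)
for p in(win,pt): d=p[:2]-w; print(np.degrees(np.arctan2(d[1],d[0])),np.linalg.norm(d))
print([ray("scene",(262+x*155/496,160+y*125/400),.102)[:2].round(3) for x,y in((35,168),(220,32),(466,128),(292,288))])
o=robot.get_obs();p=o["tool_pos"];y=o["ee_rot"][2]
R=cv2.Rodrigues(np.array([0,0,0.]))[0]
print(p,np.degrees(y))
```

```text
[0.47316104 0.0718468  0.109     ] [0.62737517 0.10284211 0.104     ]
-173.78582651784313 0.09841724122559997
19.84119245322771 0.05993297144709196
[array([ 0.722, -0.023]), array([ 0.468, -0.059]), array([0.43 , 0.197]), array([0.678, 0.22 ])]
[ 0.16126926 -0.52534023  0.21843869] 17.06179731255765
```

>>> carry_out(increments=[[0, [0, 0, -40], 0], [0, [0, 0, -40], 0], [0, [33, -31, 0], 0], [0, [33, -31, 0], 0], [0, [33, -31, 0], 0], [0, [33, -31, 0], 0], [0, [33, -31, 0], 0], [0, [33, -31, 0], 0]])

```text
time: 0.9
tool_pos: [0.2965, -0.2881, 0.299]
ee_rot: [-3.141, 0.0, 0.297]
wrist_force: [-0.1, -0.5, 0.1]
width: 0.0936
finger_force: 0.0
```

>>> carry_out(increments=[[0, [33, -31, 0], 0], [0, [33, -31, 0], 0], [0, [33, -31, 0], 0], [0, [33, -31, 0], 0], [0, [33, -31, 0], 0], [0, [33, -31, 0], 0], [0, [33, -31, 0], 0], [0, [33, -31, 0], 0]])

```text
time: 1.7
tool_pos: [0.4761, 0.0266, 0.2991]
ee_rot: [3.141, 0.001, 0.298]
wrist_force: [1.0, -0.2, 0.2]
width: 0.0943
finger_force: 0.0
```

>>> carry_out(increments=[[0, [33, -31, 0], 0], [0, [0, 0, 0], 0], [0, [0, 0, 0], 0]])

```text
time: 2.0
tool_pos: [0.498, 0.0646, 0.2985]
ee_rot: [3.142, 0.002, 0.3]
wrist_force: [-0.5, -0.1, -0.1]
width: 0.0939
finger_force: 0.0
```

Run:
```python
from h import *
import pickle
pickle.dump(cal("wrist"),open("w1.pkl","wb"));i=robot.snapshot("wrist");cv2.imwrite("pics/w1.png",i)
o=robot.get_obs();print(o["time"],o["tool_pos"],np.degrees(o["ee_rot"]),o["joint_positions"])
```

```text
2.05 [0.49778984 0.06367675 0.29889105] [1.79984230e+02 9.42970172e-02 1.70787025e+01] [ 1.46929595e-02 -2.12247611e-02  1.32641313e+00 -7.51065915e-04
  1.83790740e+00  1.28721177e+00]
```

View pics/w1.png

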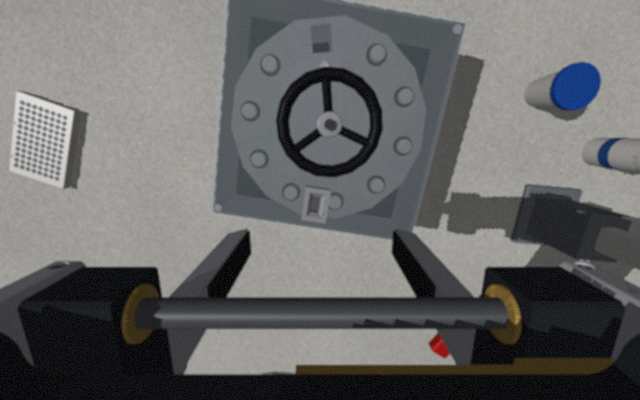

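Wrist view: wheel centre ~(330,122), window frame ~(316,205), pocket dark square ~(321,38), pointer tip ~(324,64), case corners ~(459,28), (217,208).

```bash
cat > m.py <<'E'
from h import *
def meas(img,c):
    # wheel: dark ring -> ellipse centre at z=.134
    g=cv2.cvtColor(img,cv2.COLOR_BGR2GRAY)
    m=(g<50).astype(np.uint8); m[230:]=0
    n,l,s,ce=cv2.connectedComponentsWithStats(m)
    k=1+np.argmax(s[1:,4]); cs,_=cv2.findContours((l==k).astype(np.uint8),cv2.RETR_EXTERNAL,cv2.CHAIN_APPROX_NONE)
    P=max(cs,key=len)[:,0].astype(float)
    W=np.array([ray("wrist",p,.134,c)[:2] for p in P],np.float32)
    (cen,r)=cv2.minEnclosingCircle(W); e=cv2.fitEllipse(W)
    return cen,r,e
E
python3 - <<'E'
from m import *; import pickle
c=pickle.load(open("w1.pkl","rb"));i=cv2.imread("pics/w1.png")
cen,r,e=meas(i,c);print(cen,r,e); w=np.array(e[0])
an=lambda p:(np.degrees(np.arctan2(*(p[:2]-w)[::-1])),np.linalg.norm(p[:2]-w),p[:2])
print("hub",an(ray("wrist",(330,123.5),.138,c)))
print("win",an(ray("wrist",(316,205),.109,c)))
print("pocket",an(ray("wrist",(321,39),.082,c)),"ptr",an(ray("wrist",(324,64),.104,c)))
print("corners",ray("wrist",(459,28),.102,c),ray("wrist",(217,208),.102,c))
g=i[180:230,290:345];cv2.imwrite("pics/t.png",np.hstack([cv2.resize(g,None,fx=7,fy=7,interpolation=cv2.INTER_CUBIC),cv2.resize(i[15:135,290:390],(385,350))]))
E
```

```text
(0.5754366517066956, 0.07752342522144318) 0.058051999658346176 ((0.5755906105041504, 0.07754755020141602), (0.11403556168079376, 0.11407793313264847), 114.17195129394531)
hub (np.float64(-36.3205812922406), np.float64(0.0009636300924853993), array([0.57636702, 0.07697679]))
win (np.float64(-171.7676843176548), np.float64(0.09969376180936279), array([0.47692413, 0.06327268]))
pocket (np.float64(22.33157414671353), np.float64(0.09871535611923966), array([0.66690236, 0.11505603])) ptr (np.float64(21.879130683351384), np.float64(0.06686840315026035), array([0.63764262, 0.10246605]))
corners [ 0.71746372 -0.03047634  0.102     ] [0.43349715 0.18449733 0.102     ]
```

View pics/t.png

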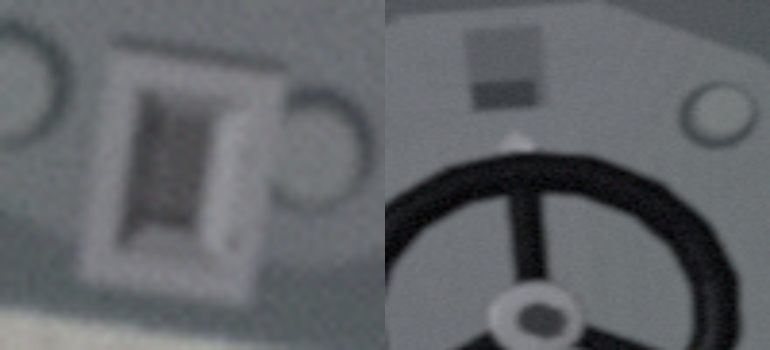

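>>> carry_out(increments=[[184, [35, 2.5, 20], -2.5], [184, [35, 2.5, 40], -2.5], [184, [36, 3, 38], 0], [184, [0, 0, 0], 0], [184, [0, 0, 0], 0], [184, [0, 0, 0], 0]])

```text
time: 2.65
tool_pos: [0.5971, 0.0897, 0.2084]
ee_rot: [3.14, -0.003, 0.383]
wrist_force: [-0.9, 0.6, 0.6]
width: 0.0496
finger_force: 0.0
```

Run:
```python
from h import *
o=robot.get_obs();i=robot.snapshot("wrist");cv2.imwrite("pics/w2.png",i)
t=o["tool_pos"];y=o["ee_rot"][2];w=np.array([.576,.0775]);d=t[:2]-w
print(o["time"],t,np.degrees(o["ee_rot"]),o["width"],np.degrees(np.arctan2(d[1],d[0])),np.hypot(*d))
```

```text
2.65 [0.59708993 0.08965027 0.20841456] [179.91229445  -0.19823783  21.96483588] 0.04957795599874253 29.94697568318401 0.02433955925908859
```

View pics/w2.png

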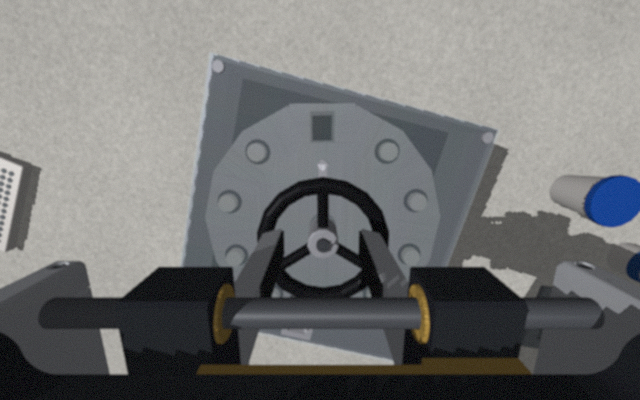

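Pointer spoke at column ~322, fingers centred at ~321, hub ~(323,242), so it's well straddled. I'll let the fingers finish and recheck the hub.

>>> carry_out(increments=[[184, [2, 0, 10], 0], [184, [0, 0, 0], 0], [184, [0, 0, 0], 0], [184, [0, 0, 0], 0]])

```text
time: 3.1
tool_pos: [0.5988, 0.0916, 0.1961]
ee_rot: [3.141, -0.001, 0.385]
wrist_force: [0.4, 0.4, -0.4]
width: 0.0264
finger_force: 0.0
```

Run:
```python
from h import *
c=cal("wrist");i=robot.snapshot("wrist");cv2.imwrite("pics/w3.png",i);o=robot.get_obs()
# hub: bright disc surrounded by black: search near
g=cv2.cvtColor(i,cv2.COLOR_BGR2GRAY); R=slice(215,285)
m=(g<50).astype(np.uint8)
print(o["tool_pos"],o["width"],np.degrees(o["ee_rot"][2]))
cir=cv2.HoughCircles(g[200:290,260:390],cv2.HOUGH_GRADIENT,1,20,param1=80,param2=14,minRadius=11,maxRadius=26);print(cir)
h=cir[0][0][:2]+[260,200]; W=ray("wrist",h,.138,c); print(W)
d=o["tool_pos"]-W; y=o["ee_rot"][2]
print("tool-hub in tool xy", d[0]*np.cos(y)+d[1]*np.sin(y), d[0]*np.sin(y)-d[1]*np.cos(y))
for v in (175,185,195,205): # rim/spoke dark column centre
    u=np.where(g[v,300:345]<55)[0]; print(v,u.min()+300 if len(u) else 0,u.max()+300 if len(u) else 0)
```

```text
[0.59881676 0.09169393 0.19602116] 0.026370349700002484 22.07062151855092
[[[58.5 39.5 19.9]
  [32.5 17.5 19.9]
  [32.5 46.5 16.2]]]
[0.58444001 0.08650934 0.138     ]
tool-hub in tool xy 0.01527135469413813 0.0005973801199621858
175 0 0
185 309 342
195 300 344
205 319 329
```

>>> carry_out(increments=[[184, [0.5, 3.5, 20], 0], [184, [0, 0, 24], 0], [184, [0, 0, 23], 0], [217, [0, 0, 0], 0], [217, [0, 0, 0], 0], [217, [0, 0, 0], 0]])

```text
time: 3.75
tool_pos: [0.6017, 0.0886, 0.1305]
ee_rot: [3.14, -0.003, 0.385]
wrist_force: [-0.1, 0.6, 0.3]
width: 0.014
finger_force: 0.0
```

>>> carry_out(increments=[[217, [-0.15, -2.82, 0], -6], [217, [-0.15, -2.82, 0], -6], [217, [-0.15, -2.82, 0], -6], [217, [-0.15, -2.82, 0], -6], [217, [-0.15, -2.82, 0], -6], [217, [-0.15, -2.82, 0], -6], [217, [-0.15, -2.82, 0], -6], [217, [-0.15, -2.82, 0], -6]])

```text
time: 4.55
tool_pos: [0.5885, 0.1031, 0.1309]
ee_rot: [3.132, -0.002, 1.226]
wrist_force: [7.0, -1.3, -3.5]
width: 0.0137
finger_force: 3.1
```

>>> carry_out(increments=[[217, [-0.15, -2.82, 0], -6], [217, [-0.15, -2.82, 0], -6], [217, [-0.15, -2.82, 0], -6], [217, [-0.15, -2.82, 0], -6], [217, [-0.15, -2.82, 0], -6], [217, [-0.15, -2.82, 0], -6], [217, [-0.15, -2.82, 0], -6], [217, [0, 0, 0], 0]])

```text
time: 5.35
tool_pos: [0.5672, 0.1044, 0.131]
ee_rot: [3.136, 0.0, 1.957]
wrist_force: [1.0, 1.7, 1.3]
width: 0.0139
finger_force: 1.1
```

>>> carry_out(increments=[[217, [-0.15, -2.82, 0], -6], [217, [-0.15, -2.82, 0], -6], [217, [-0.15, -2.82, 0], -6], [217, [-0.15, -2.82, 0], -6], [217, [-0.15, -2.82, 0], -6], [217, [-0.15, -2.82, 0], -6], [217, [-0.15, -2.82, 0], -6], [217, [0, 0, 0], 0]])

```text
time: 6.15
tool_pos: [0.5522, 0.0912, 0.1307]
ee_rot: [3.138, 0.002, 2.689]
wrist_force: [0.5, 2.1, 1.4]
width: 0.0134
finger_force: 1.2
```

>>> carry_out(increments=[[217, [-0.15, -2.82, 0], -6], [217, [-0.15, -2.82, 0], -6], [217, [-0.15, -2.82, 0], -6], [217, [-0.15, -2.82, 0], -6], [217, [-0.15, -2.82, 0], -6], [217, [0, 0, 0], 0], [217, [0, 0, 0], 0]])

```text
time: 6.85
tool_pos: [0.5493, 0.0767, 0.1298]
ee_rot: [3.141, 0.002, -3.074]
wrist_force: [0.4, 2.9, 2.0]
width: 0.0138
finger_force: 1.4
```

Run:
```python
from h import *
import pickle
c=cal("wrist");i=robot.snapshot("wrist");pickle.dump(c,open("w4.pkl","wb"));cv2.imwrite("pics/w4.png",i);o=robot.get_obs()
d=o["tool_pos"][:2]-[.576,.0775];print(o["tool_pos"],np.degrees(o["ee_rot"][2]),np.degrees(np.arctan2(d[1],d[0])),np.hypot(*d),o["joint_positions"][5])
```

```text
[0.54923032 0.07675589 0.12960478] -176.07639646321402 -178.40776938941426 0.026780015027659303 -1.6028876701751702
```

View pics/w4.png

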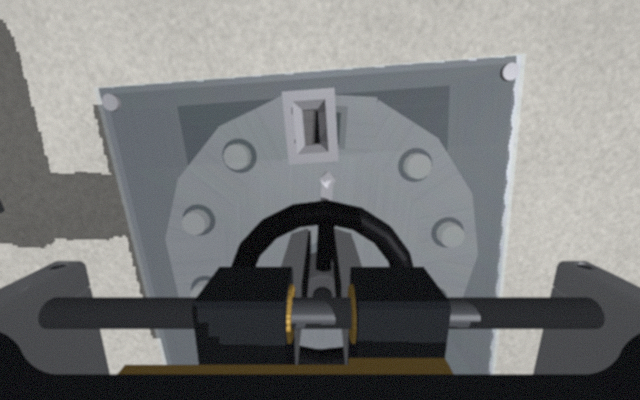

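Pointer tip ~(326,182–187), window ~(311,127), with the pocket showing just to the window's right. It needs a few more degrees anticlockwise.

Run:
```python
from h import *
import pickle
c=pickle.load(open("w4.pkl","rb"));i=cv2.imread("pics/w4.png")
w=np.array([.576,.0775])
an=lambda p:(np.degrees(np.arctan2(*(p[:2]-w)[::-1])),np.linalg.norm(p[:2]-w),p[:2])
g=cv2.cvtColor(i,cv2.COLOR_BGR2GRAY)
for u in (326,327): print("ptr",an(ray("wrist",(u,183),.104,c)))
q=[(283,92),(334,87),(338,160),(289,163)]
P=[ray("wrist",p,.109,c)[:2] for p in q];print("win",an(np.mean(P,0)),[np.linalg.norm(P[a]-P[a-1]).round(4) for a in range(4)], np.degrees(np.arctan2(*(P[0]+P[1]-P[2]-P[3])[::-1])))
print(np.degrees(np.arctan2(*(ray("wrist",(103,90),.102,c)-ray("wrist",(520,57),.102,c))[1::-1])))
```

```text
ptr (np.float64(-178.6687939138645), np.float64(0.06392199326908624), array([0.51209526, 0.07601497]))
ptr (np.float64(-179.26685630181296), np.float64(0.0639542298060174), array([0.51205101, 0.07668168]))
win (np.float64(-172.3355954777628), np.float64(0.10043966721016517), array([0.47645764, 0.06410431])) [np.float64(0.0427), np.float64(0.0308), np.float64(0.0436), np.float64(0.0314)] -172.55928235573677
-82.0091388933495
```

>>> carry_out(increments=[[217, [-0.1, -1.65, 0], -3.5], [217, [-0.1, -1.65, 0], -3.5], [217, [0, 0, 0], 0], [217, [0, 0, 0], 0]])

```text
time: 7.3
tool_pos: [0.5495, 0.0735, 0.129]
ee_rot: [3.141, 0.001, -2.95]
wrist_force: [-0.4, 3.1, 2.0]
width: 0.0139
finger_force: 1.8
```

Run:
```python
from h import *
import pickle
c=cal("wrist");i=robot.snapshot("wrist");pickle.dump(c,open("w5.pkl","wb"));cv2.imwrite("pics/w5.png",i);o=robot.get_obs()
print(np.degrees(o["ee_rot"][2]),o["wrist_force"])
w=np.array([.576,.0775])
g=cv2.cvtColor(i,cv2.COLOR_BGR2GRAY)[172:195,290:360].astype(float)
m=g>g.max()*.9
v,u=np.where(m);print(g.max(),u.mean()+290,v.mean()+172,len(u))
p=ray("wrist",(u.mean()+290,v.mean()+172),.104,c)[:2]-w;print(np.degrees(np.arctan2(p[1],p[0])),np.hypot(*p))
cv2.imwrite("pics/w5c.png",cv2.resize(i[75:215,260:380],None,fx=4,fy=4,interpolation=cv2.INTER_CUBIC))
```

```text
-169.02078045490083 [0.34571079 3.03053364 2.80854783]
217.0 324.0 182.0 13
-170.36088309977296 0.06496625478163696
```

View pics/w5c.png

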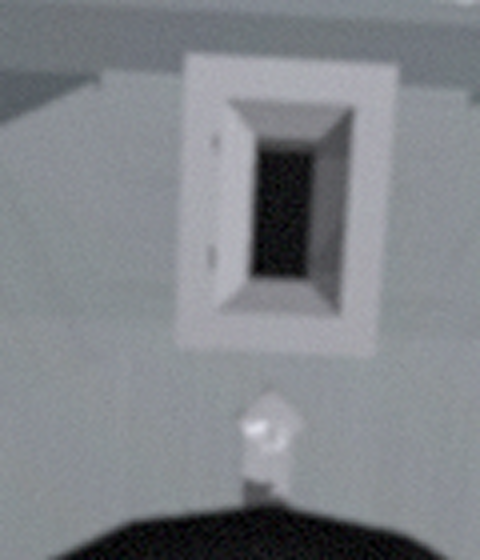

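The pocket's dark well fills the window and the pointer (crop ~(268,420)) lines up with the frame axis to about 1°, so the rotor is set. Now I unload the spoke, rise, and go over the stand.

>>> carry_out(increments=[[217, [0, 1.8, 0], 0], [217, [0, 0, 0], 0], [217, [0, 0, -30], 0], [217, [0, 0, -40], 0], [217, [0, 0, -50], 0], [0, [0, 0, -50], 0], [0, [2.6, -46, 0], 0], [0, [2.6, -46, 0], 0]])

```text
time: 8.15
tool_pos: [0.5622, -0.0172, 0.3012]
ee_rot: [-3.138, 0.004, -2.947]
wrist_force: [0.2, 0.5, 0.5]
width: 0.0345
finger_force: 0.0
```

>>> carry_out(increments=[[0, [2.6, -46, 0], 0], [0, [2.6, -46, 0], 0], [0, [2.6, -46, 0], 0], [0, [2.6, -46, 0], 0], [0, [2.6, -46, 0], 0], [0, [2.6, -46, 0], 0], [0, [0, 0, 0], 0], [0, [0, 0, 0], 0]])

```text
time: 8.95
tool_pos: [0.5984, -0.2917, 0.2968]
ee_rot: [3.14, -0.003, -2.952]
wrist_force: [0.1, -0.4, 0.5]
width: 0.0933
finger_force: 0.0
```

Run:
```python
from h import *
import pickle
c=cal("wrist");i=robot.snapshot("wrist");pickle.dump(c,open("w6.pkl","wb"));cv2.imwrite("pics/w6.png",i);o=robot.get_obs()
print(o["time"],o["tool_pos"],np.degrees(o["ee_rot"]),o["joint_positions"][5])
```

```text
9.0 [ 0.59870595 -0.29036353  0.29777227] [ 1.79945188e+02 -9.29409409e-02 -1.69001609e+02] -2.299417343609117
```

View pics/w6.png

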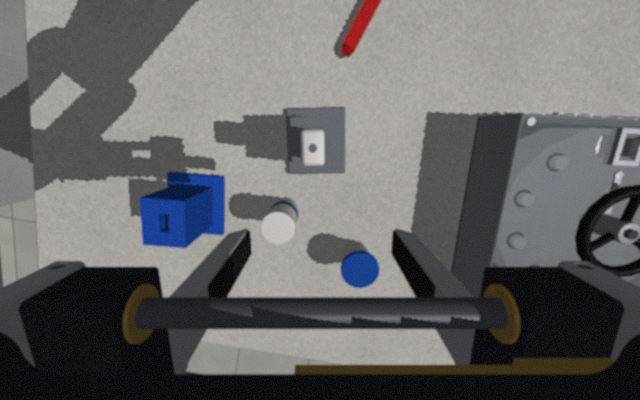

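Stand foot spans ~(287–345,108–173) and the white grip top is ~(313,147), its long side near-vertical in the image. The decoys and bystanders lie clear of the path.

Run:
```python
from h import *
import pickle
c=pickle.load(open("w6.pkl","rb"));i=cv2.imread("pics/w6.png")
y=np.radians(-169.0);t=np.array([.5987,-.2904])
def rect(mask,z,nm):
    cs,_=cv2.findContours(mask,cv2.RETR_EXTERNAL,cv2.CHAIN_APPROX_NONE);k=max(cs,key=cv2.contourArea)[:,0]
    print(nm,k.min(0),k.max(0))
    P=np.array([ray("wrist",p,z,c)[:2] for p in k.astype(float)],np.float32); r=cv2.minAreaRect(P*1000);print(r)
    d=np.array(r[0])/1000-t;print(" tool dx,dy",(d[0]*np.cos(y)+d[1]*np.sin(y))*1e3,(d[0]*np.sin(y)-d[1]*np.cos(y))*1e3)
R=np.zeros(i.shape[:2],np.uint8);R[125:167,298:330]=255
g=i.min(2)
rect(((g>175)&(R>0)).astype(np.uint8),.193,"grip")
R[:]=0;R[98:185,280:352]=255
hsv=cv2.cvtColor(i,cv2.COLOR_BGR2GRAY)
rect(((((hsv<115)|(g>190)))&(R>0)).astype(np.uint8),.01,"foot")
print(i[147,295],i[147,313],i[180,320],i[115,320])
```

```text
grip [304 131] [323 163]
((544.13818359375, -310.44476318359375), (28.757526397705078, 17.2040958404541), 10.888774871826172)
 tool dx,dy 57.38408328827803 -9.265599052390531
foot [280 107] [343 173]
((545.81103515625, -318.3541259765625), (98.11998748779297, 97.80393981933594), 11.862008094787598)
 tool dx,dy 57.251144289250156 -17.34883969977287
[56 52 52] [104  99  94] [158 165 167] [111 106  98]
```

>>> carry_out(increments=[[0, [29, -4.5, 0], 0], [0, [28, -4.8, 0], 0], [0, [0, 0, 30], 0], [0, [0, 0, 20], 0], [0, [0, 0, 0], 0], [0, [0, 0, 0], 0]])

```text
time: 9.6
tool_pos: [0.5451, -0.3089, 0.2494]
ee_rot: [-3.141, 0.0, -2.947]
wrist_force: [0.8, 0.1, 0.0]
width: 0.0944
finger_force: 0.0
```

Run:
```python
from h import *
c=cal("wrist");o=robot.get_obs();i=robot.snapshot("wrist");cv2.imwrite("pics/w7.png",i)
y=o["ee_rot"][2];t=o["tool_pos"][:2];print(o["tool_pos"],np.degrees(o["ee_rot"]))
m=(i.min(2)>165).astype(np.uint8);m[:150]=0;m[300:]=0;m[:,:270]=0;m[:,370:]=0
cs,_=cv2.findContours(m,cv2.RETR_EXTERNAL,cv2.CHAIN_APPROX_NONE)
for k in sorted(cs,key=cv2.contourArea)[-2:]:
    k=k[:,0];P=np.array([ray("wrist",p,.193,c)[:2] for p in k.astype(float)],np.float32)
    r=cv2.minAreaRect(P*1000);d=np.array(r[0])/1000-t;print(k.min(0),k.max(0),r,(d[0]*np.cos(y)+d[1]*np.sin(y))*1e3,(d[0]*np.sin(y)-d[1]*np.cos(y))*1e3)
```

```text
[ 0.54506558 -0.30890046  0.24937838] [-1.79983534e+02  3.89485038e-04 -1.68843315e+02]
[311 227] [333 240] ((554.7263793945312, -307.8838195800781), (11.1871919631958, 17.8607177734375), 10.572994232177734) -9.67494307773469 -0.8718632481875652
[270 267] [297 296] ((603.5948486328125, -331.73931884765625), (27.499547958374023, 23.204139709472656), 9.883711814880371) -53.00401677993443 -33.73222695748945
```

View pics/w7.png

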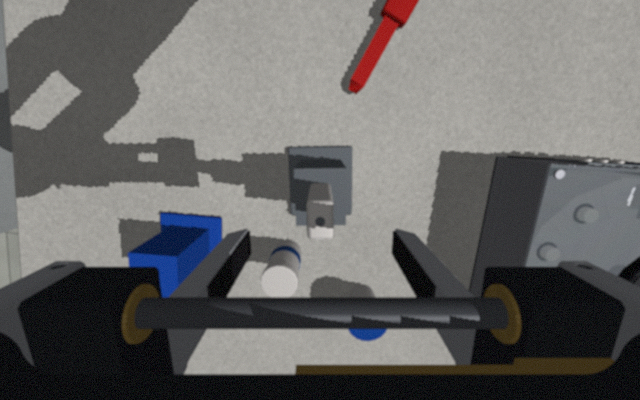

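The grip sits at ~(320,222), centred between the fingers (columns ~307–333). Descend and grip.

>>> carry_out(increments=[[0, [0, -0.5, 30], 0], [0, [0, 0, 36], 0], [0, [0, 0, 30], 0], [0, [0, 0, 0], 0], [255, [0, 0, 0], 0], [255, [0, 0, 0], 0], [255, [0, 0, 0], 0], [255, [0, 0, 0], 0]])

```text
time: 10.45
tool_pos: [0.5459, -0.3113, 0.1548]
ee_rot: [-3.139, 0.002, -2.949]
wrist_force: [-0.6, -1.1, 0.0]
width: 0.0651
finger_force: 0.0
```

>>> carry_out(increments=[[255, [0, 0, 0], 0], [255, [0, 0, 0], 0], [255, [0, 0, 0], 0], [255, [0, 0, 0], 0], [255, [0, 0, 0], 0], [255, [0, 0, 0], 0]])

```text
time: 11.05
tool_pos: [0.545, -0.3106, 0.1525]
ee_rot: [3.141, -0.0, -2.948]
wrist_force: [0.7, 0.0, 0.0]
width: 0.0216
finger_force: 30.0
```

Run:
```python
from h import *
o=robot.get_obs();print(o["tool_pos"],np.degrees(o["ee_rot"]),o["width"],o["finger_force"],o["wrist_force"],o["wrist_torque"])
```

```text
[ 0.54501587 -0.31058361  0.15250624] [ 1.79982198e+02 -1.04043549e-02 -1.68933620e+02] 0.021566205200635628 29.998312890529633 [0.73554778 0.01790534 0.04570466] [ 0.08811532 -0.19414032 -0.01884455]
```

>>> carry_out(increments=[[255, [0, 0, -10], 0], [255, [0, 0, -20], 0], [255, [0, 0, -30], 0], [255, [0, 0, -40], 0], [255, [0, 0, -40], 0], [255, [0, 0, -20], 0], [255, [0, 0, 0], 0], [255, [0, 0, 0], 0]])

```text
time: 11.85
tool_pos: [0.545, -0.3107, 0.3123]
ee_rot: [3.142, -0.0, -2.948]
wrist_force: [-0.2, 0.3, -2.0]
width: 0.022
finger_force: 30.0
```

Run:
```python
from h import *
o=robot.get_obs();c=cal("wrist");i=robot.snapshot("wrist");cv2.imwrite("pics/w8.png",i)
s=cal("scene");b=robot.snapshot("scene");cv2.imwrite("pics/s8.png",b);cv2.imwrite("pics/d8.png",robot.snapshot("side"))
t=o["tool_pos"];y=o["ee_rot"][2];print(t,np.degrees(o["ee_rot"]),o["wrist_force"],o["width"])
x=np.array([np.cos(y),np.sin(y),0])
for h in(.0325+.012,.1395,.09): # below TCP
    for q in(-.010,.010): print(h,q,proj("wrist",t-[0,0,h]+q*x,c),proj("scene",t-[0,0,h]+q*x,s),proj("side",t-[0,0,h]+q*x))
d=np.array([.4767,.0637])-t[:2];print("to window tool",d@[np.cos(y),np.sin(y)],d@[np.sin(y),-np.cos(y)])
```

```text
[ 0.54502026 -0.31066834  0.31230432] [ 1.79997400e+02 -8.19586545e-03 -1.68935813e+02] [-0.17661506  0.30354794 -2.00257203] 0.022049824948028936
0.0445 -0.01 [323.18715732 239.29077674] [252.48772231 104.49113558] [344.75041932 127.32275868]
0.0445 0.01 [323.19382503 214.41717114] [256.9300393  102.29977936] [350.30886301 127.22178061]
0.1395 -0.01 [322.50795012 207.44724618] [256.16534338 132.53855342] [344.51595482 151.46505172]
0.1395 0.01 [322.50177902 189.4634125 ] [260.36554118 130.14670186] [349.9194821  151.36535801]
0.09 -0.01 [322.80329446 221.29398753] [254.29248656 118.25519012] [344.63646811 139.05606437]
0.09 0.01 [322.80157763 200.27353514] [258.6155407  115.96183767] [350.11962163 138.95569954]
to window tool -0.004794120216239854 0.3805211295847262
```

>>> carry_out(increments=[[255, [-0.5, 25, 0], 0], [255, [-0.5, 45, 0], 0], [255, [-0.5, 45, 0], 0], [255, [-0.5, 45, 0], 0], [255, [-0.5, 45, 0], 0], [255, [-0.5, 45, 0], 0], [255, [-0.5, 45, 0], 0], [255, [-0.5, 45, 0], 0]])

```text
time: 12.8
tool_pos: [0.4825, 0.0254, 0.3108]
ee_rot: [3.141, -0.003, -2.949]
wrist_force: [1.2, -0.5, -1.9]
width: 0.0221
finger_force: 30.0
```

>>> carry_out(increments=[[255, [-0.8, 40.5, 0], 3.1], [255, [0, 0, 0], 0], [255, [0, 0, 20], 0], [255, [0, 0, 0], 0], [255, [0, 0, 0], 0]])

```text
time: 13.3
tool_pos: [0.4763, 0.063, 0.2913]
ee_rot: [-3.142, -0.003, -3.003]
wrist_force: [0.1, 0.3, -1.2]
width: 0.0218
finger_force: 30.0
```

Run:
```python
from h import *
import pickle
c=cal("wrist");o=robot.get_obs();i=robot.snapshot("wrist");cv2.imwrite("pics/w9.png",i)
cv2.imwrite("pics/d9.png",robot.snapshot("side"));cv2.imwrite("pics/s9.png",robot.snapshot("scene"))
pickle.dump((c,o["tool_pos"],o["ee_rot"]),open("w9.pkl","wb"))
t=o["tool_pos"];y=o["ee_rot"][2];print(o["time"],t,np.degrees(o["ee_rot"]),o["wrist_force"])
x=np.array([np.cos(y),np.sin(y),0]);Y=np.array([np.sin(y),-np.cos(y),0])
d=np.array([.4767,.0637])-t[:2];print("to window tool",d@x[:2],d@Y[:2])
for a in(-.006,.006): print("tip pred",proj("wrist",t-[0,0,.1395]+a*x,c))
for a in(-.022,.022):
  for b in(-.016,.016): print("frame pred",proj("wrist",np.array([.4767,.0637,.109])+a*x+b*Y,c))
g=cv2.cvtColor(i,cv2.COLOR_BGR2GRAY)
np.set_printoptions(linewidth=250)
print(g[140:250:4,290:356:2])
```

```text
13.3 [0.47631346 0.06297537 0.29133568] [-179.9999264    -0.18120943 -172.07787653] [ 0.08003916  0.27393394 -1.19256101]
to window tool -0.0004827190847548629 0.0006644347683211014
tip pred [322.48423574 204.19676098]
tip pred [322.48032199 193.40529421]
frame pred [310.00134605 208.62276847]
frame pred [335.67327222 208.58032795]
frame pred [309.60322213 173.47877735]
frame pred [336.06760498 173.43488087]
[[163 157 160 160 154 154 155 159 156 154 154 152 155 154 154 154 159 156 153 157 158 157 157 152 149 152 151 151 150 149 148 155 152]
 [157 154 153 155 155 149 155 157 157 157 157 159 157 157 155 156 160 156 150 154 157 159 155 152 152 148 152 155 153 154 154 150 152]
 [157 153 157 158 152 156 155 158 162 160 158 159 160 157 159 155 155 155 156 158 160 152 154 154 152 157 156 156 149 155 153 154 151]
 [107 123 111  94  92  96  99 122 112  99  88  91  94 115 127 104  90 100  98 113 128 130 117  96  94 114 154 148 133 127 135 152 146]
 [ 98 141 153 114  81  39  43  80 125 157 149 121  50  33  34  33  39  33  27  29  21  23  28  25  25  23  25  23  26  30  27  21  28]
 [ 83  68  72
[... 2392 characters left out ...]
 96 104 102 105 105  99]
 [ 82  68  65  64  63  61  61  71  74  78  74  76  73  73  78  71  75  74  72  74  74  75  71  78  71  56  59  61  65  63  70  77  88]
 [ 63  61  65  60  60  60  58  74  74  77  73  72  74  77  75  76  75  71  76  78  75  77  77  78  79  62  58  65  59  65  69  62  63]
 [ 62  61  63  63  60  57  66  76  77  74  75  74  77  77  79  77  74  78  74  78  77  73  74  77  76  67  56  60  66  59  64  65  64]
 [ 58  62  62  63  61  57  78  76  73  83  78  74  76  78  75  76  70  76  72  78  74  78  77  74  74  73  49  58  67  63  66  60  63]
 [ 60  61  60  61  54  65  73  79  78  79  76  76  78  77  76  75  77  82  78  78  76  77  78  77  76  74  59  55  61  64  62  63  63]]
```

>>> carry_out(increments=[[255, [-0.4, 0.6, 15], 0], [255, [0, 0, 15], 0], [255, [0, 0, 0], 0], [255, [0, 0, 0], 0]])

```text
time: 13.85
tool_pos: [0.4766, 0.0642, 0.2614]
ee_rot: [3.141, -0.002, -3.003]
wrist_force: [0.6, -0.4, -1.5]
width: 0.022
finger_force: 30.0
```

Run:
```python
from h import *
c=cal("wrist");o=robot.get_obs();i=robot.snapshot("wrist");cv2.imwrite("pics/w10.png",i);cv2.imwrite("pics/d10.png",robot.snapshot("side"));cv2.imwrite("pics/s10.png",robot.snapshot("scene"))
t=o["tool_pos"];y=o["ee_rot"][2];print(o["time"],t,np.degrees(o["ee_rot"]),o["wrist_force"])
x=np.array([np.cos(y),np.sin(y),0]);Y=np.array([np.sin(y),-np.cos(y),0])
for h in(.1395,.1275,.06,.0445): print("axis pred h",h,[proj("wrist",t-[0,0,h]+a*x,c).round(1).tolist() for a in(0,.006,.01)])
for a in(-.022,.022): print("frame pred",[proj("wrist",np.array([.4767,.0637,.109])+a*x+b*Y,c).round(1).tolist() for b in(-.016,0,.016)])
g=cv2.cvtColor(i,cv2.COLOR_BGR2GRAY)
np.set_printoptions(linewidth=250)
print(g[160:214:2,304:344])
```

```text
13.85 [0.47655005 0.06423557 0.26143113] [ 1.79989429e+02 -1.33780122e-01 -1.72039388e+02] [ 0.6042541  -0.35611715 -1.51295843]
axis pred h 0.1395 [[322.5, 198.7], [322.5, 193.3], [322.5, 189.6]]
axis pred h 0.1275 [[322.5, 201.3], [322.5, 195.7], [322.5, 191.9]]
axis pred h 0.06 [[323.0, 220.9], [323.0, 213.8], [323.0, 209.0]]
axis pred h 0.0445 [[323.1, 227.0], [323.1, 219.5], [323.1, 214.4]]
frame pred [[308.0, 214.9], [321.9, 214.9], [335.9, 214.9]]
frame pred [[307.4, 176.8], [321.9, 176.8], [336.3, 176.8]]
[[ 83  95 100 ...  64  64  68]
 [ 74  71  77 ...  74  76  75]
 [ 61  58  58 ...  70  69  71]
 ...
 [108 106 108 ... 104 108 109]
 [109 109  99 ... 104 106 109]
 [103 103  96 ... 101 106 108]]
```

Run:
```python
from h import *
import sys
g=cv2.cvtColor(cv2.imread("pics/w10.png"),cv2.COLOR_BGR2GRAY)
np.set_printoptions(linewidth=250,threshold=sys.maxsize)
print(np.arange(304,344));print(g[174:222:2,304:344])
```

```text
[304 305 306 307 308 309 310 311 312 313 314 315 316 317 318 319 320 321 322 323 324 325 326 327 328 329 330 331 332 333 334 335 336 337 338 339 340 341 342 343]
[[109 110 108 112 104 103 104 104 105 100 103 100 102 106 101  99 105 100 101  96  97 101 100 101 103 103 104 103  98 103 102 103 106 108 110 107 111 111 109 109]
 [108 106 110 106  99  90  88  89  88  90  89  86  87  88  89  89  92  91  88  92  89  85  92  85  91  85  94  89  89  89  88  95  99 107 107 114 108 111 112 111]
 [110 110 109 111 118 120 122 119 121 121 121 121 121 118 120 119 125 121 119 127 124 125 126 125 120 122 122 126 124 121 123 118 113 109 113 106 109 107 106 108]
 [105 104 106 113 121 120 128 122 123 125 128 119 121 125 125 126 129 128 127 125 126 126 124 125 126 128 127 122 126 126 129 124 121 111 105 109 109 107 111 109]
 [108 104 107 112 117 123 124 125 122 124 118 116 111 112 114 109 115 111 111 113 113 111 114 114 109 107 109 114 123 123 124 128 114 109 108 107 104 106 103 102]
 [106 105 108 114 123 126 126 129 123 130 129 123 117 109  96  99  96 100  96 101  96  96  99  90  81  69  81 102 117 126 1
[... 2274 characters left out ...]
84  98 108 115 120 110 109 110 108 101 106 108]
 [105  98  86  77  74  74  73  76  75  74  70  76  77  73  75  71  73  77  74  77  76  75  78  74  77  79  77  79  86  96 108 117 119 116 107 106 107 105 107 110]
 [100  91  84  76  76  75  79  70  75  73  77  72  74  76  75  71  75  78  72  75  75  74  77  77  77  73  76  82  79  91  98 113 117 117 110 105 103 106 105 105]
 [103  91  80  78  73  73  72  76  73  77  79  71  78  77  75  77  79  76  81  76  75  76  74  80  78  73  77  76  78  87  98 110 116 120 113 105 104 110 107 107]
 [ 96  87  75  72  73  78  75  77  79  75  76  79  75  76  77  76  80  75  79  73  79  76  77  75  77  81  72  79  73  78  90  94 108 119 115 106 106 107 106 108]]
```

The frame spans columns ~307.5–336.5 (centre 322), as predicted. The blade at ~321–321.5 is within about 0.6 mm sideways, and it sits ~1.5 mm along tool +x. I'll correct both and enter slowly.

>>> carry_out(increments=[[255, [-1.5, 0.4, 5], 0], [255, [0, 0, 8], 0], [255, [0, 0, 6], 0], [255, [0, 0, 6], 0], [255, [0, 0, 0], 0], [255, [0, 0, 0], 0]])

```text
time: 14.6
tool_pos: [0.4784, 0.0649, 0.2374]
ee_rot: [-3.142, -0.001, -3.003]
wrist_force: [0.2, 0.0, -1.0]
width: 0.0221
finger_force: 30.0
```

>>> carry_out(increments=[[255, [0, 0, 4], 0], [255, [0, 0, 4], 0], [255, [0, 0, 4], 0], [255, [0, 0, 0], 0], [255, [0, 0, 0], 0]])

```text
time: 15.1
tool_pos: [0.4781, 0.0649, 0.225]
ee_rot: [3.142, -0.001, -3.003]
wrist_force: [-1.3, 0.4, -2.8]
width: 0.0218
finger_force: 30.0
```

>>> carry_out(increments=[[255, [0, 0, 3], 0], [255, [0, 0, 3], 0], [255, [0, 0, 0], 0], [255, [0, 0, 0], 0]])

```text
time: 15.5
tool_pos: [0.4781, 0.0648, 0.219]
ee_rot: [-3.142, -0.001, -3.003]
wrist_force: [-2.5, 0.2, -3.5]
width: 0.022
finger_force: 30.0
```

```bash
cat > f.py <<'E'
from h import *
F=[]
for k in range(6): robot.snapshot("side"); o=robot.get_obs(); F.append(np.r_[o["wrist_force"],o["wrist_torque"],o["tool_pos"]])
print(o["time"],np.mean(F,0).round(4),np.std(F,0).round(3)[:6],np.degrees(o["ee_rot"]),o["width"])
E
python3 f.py
```

```text
15.8 [-2.7123 -0.2136 -2.9011 -0.0553  0.6527 -0.0092  0.4782  0.0649  0.2191] [0.391 0.261 0.516 0.024 0.066 0.028] [-1.79999987e+02 -6.89917801e-02 -1.72038905e+02] 0.02244338891762712
```

A wall is pushing the blade gently towards world -x (2.7 N), so I overcorrected along x. I'll back off about 0.8 mm.

>>> carry_out(increments=[[255, [0.8, 0, 0], 0], [255, [0, 0, 0], 0], [255, [0, 0, 0], 0]])

```text
time: 16.1
tool_pos: [0.4779, 0.0648, 0.2198]
ee_rot: [-3.142, 0.001, -3.003]
wrist_force: [-1.5, -0.1, -3.5]
width: 0.0218
finger_force: 30.0
```

```bash
python3 f.py
```

```text
16.4 [-1.7601 -0.322  -2.5121  0.016   0.424   0.0208  0.4779  0.0648  0.2198] [0.364 0.57  0.386 0.029 0.02  0.036] [-1.79995826e+02  3.53808875e-02 -1.72037137e+02] 0.022099255779126126
```

>>> carry_out(increments=[[255, [1.2, 0, 0], 0], [255, [0, 0, 0], 0], [255, [0, 0, 0], 0]])

```text
time: 16.7
tool_pos: [0.4772, 0.0646, 0.2202]
ee_rot: [-3.141, 0.002, -3.003]
wrist_force: [-0.1, 0.1, -1.1]
width: 0.0219
finger_force: 30.0
```

```bash
python3 f.py
```

```text
17.0 [ 2.1300e-01 -3.9930e-01 -1.8085e+00  6.3500e-02 -1.6010e-01 -1.0000e-04
  4.7680e-01  6.4600e-02  2.1990e-01] [0.386 0.258 0.368 0.028 0.023 0.016] [-1.79992451e+02  1.47782423e-02 -1.72038515e+02] 0.021885878342425693
```

>>> carry_out(increments=[[255, [0.3, 0, 4], 0], [255, [0, 0, 5], 0], [255, [0, 0, 5], 0], [255, [0, 0, 0], 0], [255, [0, 0, 0], 0]])

```text
time: 17.5
tool_pos: [0.476, 0.0646, 0.2053]
ee_rot: [-3.142, -0.001, -3.003]
wrist_force: [0.1, -0.9, -1.2]
width: 0.0216
finger_force: 30.0
```

```bash
python3 f.py
```

```text
17.8 [-0.11    0.139  -1.6236  0.0471 -0.1471 -0.0019  0.4762  0.0646  0.2058] [0.703 0.397 0.612 0.031 0.036 0.046] [-1.79992308e+02  2.05415886e-02 -1.72036389e+02] 0.022176757000521054
```

>>> carry_out(increments=[[255, [0, 0, 5], 0], [255, [0, 0, 5], 0], [255, [0, 0, 5], 0], [255, [0, 0, 0], 0], [255, [0, 0, 0], 0]])

```text
time: 18.3
tool_pos: [0.476, 0.0646, 0.1903]
ee_rot: [-3.142, -0.001, -3.003]
wrist_force: [-0.4, 0.5, -1.1]
width: 0.0217
finger_force: 30.0
```

>>> carry_out(increments=[[255, [0, 0, 5], 0], [255, [0, 0, 4], 0], [255, [0, 0, 3], 0], [255, [0, 0, 0], 0], [255, [0, 0, 0], 0]])

```text
time: 18.8
tool_pos: [0.4762, 0.0646, 0.1785]
ee_rot: [-3.142, -0.0, -3.003]
wrist_force: [-0.4, 0.2, -2.0]
width: 0.0218
finger_force: 30.0
```

```bash
python3 f.py
python3 - <<'E'
from h import *
o=robot.get_obs();t=o["tool_pos"];y=o["ee_rot"][2]
b=robot.snapshot("side");cv2.imwrite("pics/d11.png",b);cv2.imwrite("pics/s11.png",robot.snapshot("scene"))
x=np.array([np.cos(y),np.sin(y),0]);O=t-[0,0,.0445]
for h in(0,.085): print([proj("side",O+[0,0,h]+a*x).round(1).tolist() for a in(-.017,.017)],[proj("scene",O+[0,0,h]+a*x).round(1).tolist() for a in(-.017,.017)])
E
```

```text
19.1 [ 0.2471 -0.1474 -1.376   0.0715 -0.159  -0.0056  0.4763  0.0646  0.1788] [0.476 0.437 0.236 0.016 0.023 0.012] [-1.79992842e+02  1.49263028e-02 -1.72038605e+02] 0.021645415811370177
[[347.1, 215.4], [358.3, 215.5]] [[356.8, 180.7], [363.4, 175.3]]
[[347.4, 191.2], [358.9, 191.3]] [[358.0, 154.2], [364.9, 149.0]]
```

Run:
```python
from h import *
import sys
np.set_printoptions(linewidth=250,threshold=sys.maxsize)
g=cv2.cvtColor(cv2.imread("pics/d11.png"),cv2.COLOR_BGR2GRAY);print(np.arange(340,367));print(g[186:228:2,340:367])
p=cv2.cvtColor(cv2.imread("pics/d9.png"),cv2.COLOR_BGR2GRAY);print(p[158:196:2,340:367])
```

```text
[340 341 342 343 344 345 346 347 348 349 350 351 352 353 354 355 356 357 358 359 360 361 362 363 364 365 366]
[[ 85  94 107 118 119 112 110 109 112 118 119 115 110 109 112 116 119 115 111 113 112 112 113 113 111 118 112]
 [ 84  98 116 133 128 104  91 107 127 140 144 141 138 137 134 139 143 137 137 136 136 130 116  98  92 112 126]
 [ 88  97 115 133 141 135 131 139 145 143 145 143 146 146 146 145 144 143 147 147 146 145 139 135 135 141 147]
 [ 92  94  99 103 104 100 100 107 114 117 119 118 118 118 117 116 119 119 125 126 122 124 123 124 125 121 117]
 [ 99 101  94  82  61  60  56  60  73  89  94  91  92  85  88  88  86  92  97  93  79  75  81  83  86  85  82]
 [117 118 121 112  94  67  59  62  76  92  96  91  90  88  87  87  89  89  94  92  75  70  79  81  84  85  84]
 [110 108 108 112 114 105  88  76  83  93  95  91  87  87  87  87  86  86  92  94  85  81  81  83  86  83  88]
 [159 158 160 158 155 133 104  88  89  97  95  88  89  87  86  85  90  94  96  92  88  85  85  85  86  84  85]
 [157 158 159 158 151 128 101  94  95  96  90  90  86  88  88  87  91  99  96  93  85  86  85  86  98 
[... 2751 characters left out ...]
 158 127  93  82  80  85  94 100]
 [ 94  89  92  92  92  90  76  60  65  87 103 112 115 111 110 112 112 114 110 107  95  87  82  84  82  83  80]
 [ 84  89  93  90  93  89  76  59  58  59  73 100 115 116 115 113 111 100  78  66  77  83  83  83  83  82  80]
 [ 81  90  91  91  92  86  77  62  55  60  77 102 122 122 123 124 118 103  77  63  70  81  78  81  81  79  81]
 [ 85  89  92  94  93  89  74  61  55  61  74 103 120 124 123 122 117 105  75  59  61  75  84  85  82  83  84]
 [ 92  90  90  91  88  84  71  60  54  60  75 103 119 122 123 120 118 103  78  58  58  74  81  82  92 122 143]
 [ 97  96  99  96  98  93  83  64  56  60  76 105 120 125 123 124 119 102  75  56  61  71  80  83  96 131 154]]
```

```bash
python3 -c "
from bench import robot
print(robot.close_job())"
```

```text
the job is handed in; nothing more can be done
None
```

The job is handed in at about 19 s: the check pocket is within about 1° of squarely under the window, and the thermometer is still gripped, upright and hanging free, its tip about 70 mm below the rim by arm position; the blade touched the slot wall lightly on the way in (about 3 N), so I backed it off before lowering further.

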